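# Seat the battery pack in its charging cradle and lock it

### The arm

A 6-joint arm with a two-finger parallel gripper is mounted at the origin on a cart in front of the work surface, level with it; the furniture and walls round the work are solid. World frame = base frame: x ahead of the robot, y to its left, z up, the work surface at z = 0. Lengths are in m, angles in degrees, forces in N, time in s.
With the tool pointing down it reaches from about 0.325 to 0.85 m from the base axis. Payload 15.5 kg.
Tool frame: the origin (TCP) lies at the very end of the fingers, on their centre line; the grasp point (between the pads) lies arm.grip_depth behind it (arm.grip_depth is the distance from the TCP to the grasp point, in m); z points along the fingers, y is the direction in which the jaws open and shut (so a half turn about z gives the same grasp; the last joint's range is limited). The gripper opens to 91 mm and grips with 3 to 60 N. Pads are 32 mm wide; open, the fingers measure 118 mm over their backs; the gripper's body (76 mm by 178 mm) begins 60 mm behind the grasp point.
Start: joints at [65.976, 28.281, 77.091, -0, 74.628, -5.472], TCP at [0.199, 0.593, 0.214] pointing down, gripper open.
Joint ranges: [-166.48, 166.48], [-47.26, 123.95], [12.59, 153.08], [-70.14, 250.14], [6.76, 159.57], [-176.63, 176.63]. Speed limits (degrees/s): [108.29, 108.29, 147.25, 172.46, 172.46, 172.46].

### API

Orientations are given as a 3x3 rotation matrix whose columns are the frame's x, y, z axes.
In Python, from rig import arm gives the robot as it stands. Calls block until the motion is done:
- arm.move_to(position, orientation): joint-space move of the TCP to a pose.
- arm.move_l(position, orientation=None, feed=0.15): straight line of the TCP; orientation=None keeps the orientation; feed is the mean speed in m/s.
- arm.move_joints(angles): joint-space move.
- arm.grip(opening): finger opening in m; the grip force is fixed at half the most; returns when the fingers have stopped.
- arm.sleep(seconds).
- arm.solve_ik(position, orientation): joint angles nearest the present ones, or None.
- arm.snapshot(name): name is "scene" or "top"; returns the picture (420x560x3 uint8, red, green, blue); there is no depth.
- arm.get_calibration(name): a dict with "intrinsics" (3x3 intrinsics, pixels), "cam_to_world" (4x4, takes a point from camera to world coordinates). Camera axes: x right, y down, z forward; pixel columns grow to the right and rows downward; lengths in m; the calibration is good to about 2 mm. A picture is of the moment at which its call begins. get_calibration takes no time and is no camera call.
A pose or a line that the arm cannot do raises arm.Unreachable and nothing moves.
- arm.sign_off(): hands the job in, once; it reports no verdict.
Readings, each from a call of its own:
- arm.current_t(): time.
- arm.current_joint_positions(): joint angles.
- arm.current_dq(): joint speeds.
- arm.current_tau(): joint torques, N m.
- arm.current_ee_pos(): TCP position.
- arm.current_tool_rot(): TCP orientation.
- arm.current_force(): force on the tool from outside, world axes, zero at the start.
- arm.current_torque(): the same for the moment, N m.
- arm.current_width(): finger opening in m.
Only numpy, scipy, OpenCV 4.12 (cv2) and the standard library are available. Lean on these libraries where they do the work, as an engineer would, in place of code of your own. Each camera call takes 0.05 s, during which the arm holds its last target.

### The job

The portable sampler's battery pack is lying loose on the loading deck of its charging cradle. Put it on charge: slide it nose first so that its nose dips into the pocket and under the lip, push it in against the sprung contacts and rock the tail down until the pack drops flat in the pocket, then slide the blue catch fully across over the pack's edge to lock it. Leave the other things on the bench where they are.

Things in the scene. Friction and masses are not known exactly. Their poses are not given: they have to be found in the camera images.
- cradle: Grey charging cradle, 286 x 104 mm, fixed to the bench. Origin on the bench under the middle of the sill edge; z up, x from the loading deck (x -121 to 0, flat, top z 24 mm) towards pocket and contacts, y towards the side with the blue catch. Kerbs 80 mm apart stand 8 mm above the deck. At x = 0 the sill, an upright step, drops 10 mm to the pocket floor at z = 14.
- seat (a point): Where the pack's origin lies when it is seated: x 55, y 0, z 14 mm in the cradle frame, axes parallel to the cradle's. The pocket's side walls (top z 34 mm) are 68 mm apart for the 64 mm pack; a funnel narrows from 80 to 67 mm between x = -6 and 34. Sill to contact tips is 106 mm when free, so the 110 mm pack must push them back 4 mm before its tail clears the sill.
- lip (a point): Middle of the front lower edge of the lip that covers the far end of the pocket: x 101, y 0, z 30 mm in the cradle frame. The lip reaches from there to x = 161, its top is at z 45. The pack's tongue goes under it while the pack is nose-down; the solid end wall below the lip is at x = 114.
- battery_pack: Loose black battery pack, 110 (x) x 64 (y) x 24 mm, 0.3 kg. Origin at the centre of its underside; z up, x to its nose. Front 18 mm is a tongue 12 high, 54 wide. White thumb rib across the top: x -25 to -19, 44 mm wide, 10.5 mm above the top; free flat top behind it. Weight centre near x -4: slid over the sill with nothing pressing on its tail, its nose tips down to the pocket floor by itself.
- contacts (a joint): How far the two sprung brass contacts under the lip are pushed in (along cradle +x), m: 0 free, 0.008 fully in, about 0.004 with the pack seated. Force 0.6 N at first, 1.6 N at 4 mm, 2.6 N at 8 mm. They hold the seated pack's tail against the sill; a finger lifted while still bearing on the rib can drag the tail up again.
- catch_slide (a joint): Travel of the blue catch, m: 0 open, 0.020 fully across; grows as it moves to the cradle's -y, over the pack's edge. It stays where it is left (about 1.5 N to move). Its tongue ends at y 40 when open and 20 when closed; its underside is at z 40.5 mm in the cradle frame, 2.5 mm above a seated pack; a pack that is not down blocks it.
- catch_tab (a point): Middle of the outer (+y) face of the blue catch's upright tab, the face to push: x 16, y 64, z 53 mm in the cradle frame with the catch open; moves with it. The tab is 22 mm wide (cradle x), 10 mm thick (y), top at z 60. The fixed track below it has its top at z 39.5 and ends at y = 83.
- tip_box: Bystander: loose open box of yellow pipette tips, 86 x 134 x 56 mm, origin at the centre of its underside.
- slide_mailer: Bystander: loose teal slide mailer, 37 x 92 x 14 mm, origin at the centre of its underside.
- white_tray: Bystander: loose white plastic tray, 100 x 140 x 30 mm, origin at the centre of its underside.
- micropipette: Bystander: loose dark blue micropipette lying down, 302 mm long, origin at the centre of its underside.
Not all that is in view belongs to the job. Of the things shaped like the battery_pack, the black one is meant.

How it is judged (in metres and radians):
On the way, in this order (a step that is already met when the one before it is completed fails the run):
1. the pack's nose is under the lip with the tail still up on the sill (x of battery_pack in the frame of cradle above 0.048 m and angle between battery_pack's own z axis and vertical above 0.04 rad), for 0.05 s.
2. the pack lies flat in the pocket against the contacts (z of battery_pack in the frame of cradle below 0.0165 m and angle between battery_pack's own z axis and vertical below 0.03 rad and value of joint contacts above 0.002 m), for 0.2 s.
3. the catch is across (value of joint catch_slide above 0.0165 m), for 0.2 s.
At the end, for the whole second after the job is handed in: The pack lies flat on the pocket floor (underside within 2.5 mm of it, tilt under 0.03 rad), nose under the lip with the contacts pressed in more than 2 mm, at rest, and the catch is across by more than 16.5 of its 20 mm (all of step 2 and x of battery_pack in the frame of cradle between 0.052 and 0.06 m and angle between the x axis of battery_pack and the x axis of cradle, either way round below 0.06 rad and value of joint catch_slide above 0.0165 m and linear speed of battery_pack below 0.02 m/s); the robot touches nothing.
It fails at once if a bystander is moved more than 30 mm (distance of any of tip_box, slide_mailer, white_tray, micropipette from where it was at the start of the episode above 0.03 m).
It also fails if it takes over 45 s, if anything falls off the work surface, if the arm or the gripper's body presses on something with over 40 N, if the wrist force passes 120 N, or if a joint passes its speed limit or range.

## Working session

There is one attempt and no reset: what is moved stays moved. The work goes in short steps, each a Python script; the robot and the scene stay as the last script left them, time stands still between calls to the robot, and variables do not carry over. Pictures are saved under pics/ and viewed, and the job is handed in when it is done.

```bash
mkdir -p pics; ls; python3 - <<'E'
from rig import arm
import cv2,numpy as np
for n in ("scene","top"):
    im=arm.snapshot(n); cv2.imwrite(f"pics/{n}0.png",im[:,:,::-1])
    c=arm.get_calibration(n); print(n,np.round(c["intrinsics"],2).tolist(),np.round(c["cam_to_world"],4).tolist())
print(arm.grip_depth,arm.current_t(),arm.current_tool_rot(),arm.current_width())
E
```

```text
pics
scene [[390.67, 0.0, 277.58], [0.0, 390.67, 210.24], [0.0, 0.0, 1.0]] [[0.4751, -0.6469, 0.5966, -0.0374], [-0.8798, -0.3621, 0.3079, -0.3374], [0.0168, -0.6711, -0.7411, 0.7835], [0.0, 0.0, 0.0, 1.0]]
top [[502.71, 0.0, 275.5], [0.0, 502.71, 210.5], [0.0, 0.0, 1.0]] [[-0.0144, -0.9956, 0.0926, 0.4157], [-0.9999, 0.014, -0.0051, -0.0394], [0.0037, -0.0927, -0.9957, 1.5138], [0.0, 0.0, 0.0, 1.0]]
0.0188 0.1 [[-9.48022658e-01  3.18202498e-01 -4.58446846e-04]
 [ 3.18202800e-01  9.48022200e-01 -9.41351210e-04]
 [ 1.35077481e-04 -1.03830135e-03 -9.99999452e-01]] 0.09124610797834587
```

View pics/scene0.png

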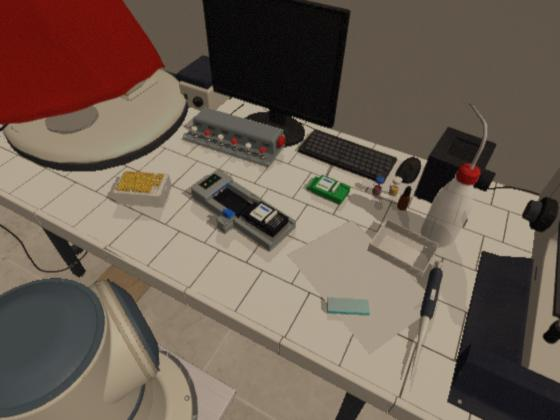

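View pics/top0.png

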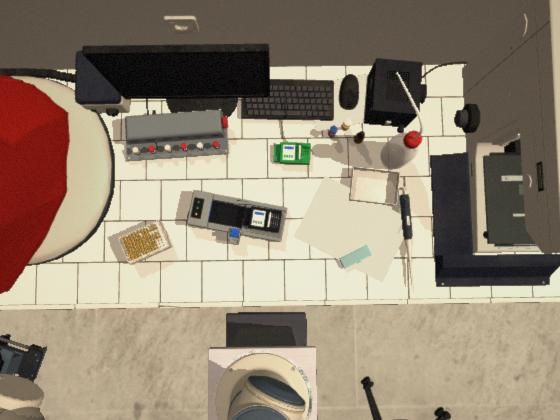

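```bash
python3 - <<'E'
import cv2
t=cv2.imread("pics/top0.png"); s=cv2.imread("pics/scene0.png")
cv2.imwrite("pics/t1.png",cv2.resize(t[170:260,170:300],None,fx=6,fy=6,interpolation=cv2.INTER_CUBIC))
cv2.imwrite("pics/s1.png",cv2.resize(s[155:255,180:305],None,fx=6,fy=6,interpolation=cv2.INTER_CUBIC))
cv2.imwrite("pics/t2.png",cv2.resize(t[60:330,0:300],None,fx=2.2,fy=2.2,interpolation=cv2.INTER_CUBIC))
E
```

```text
(no output)
```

View pics/t1.png

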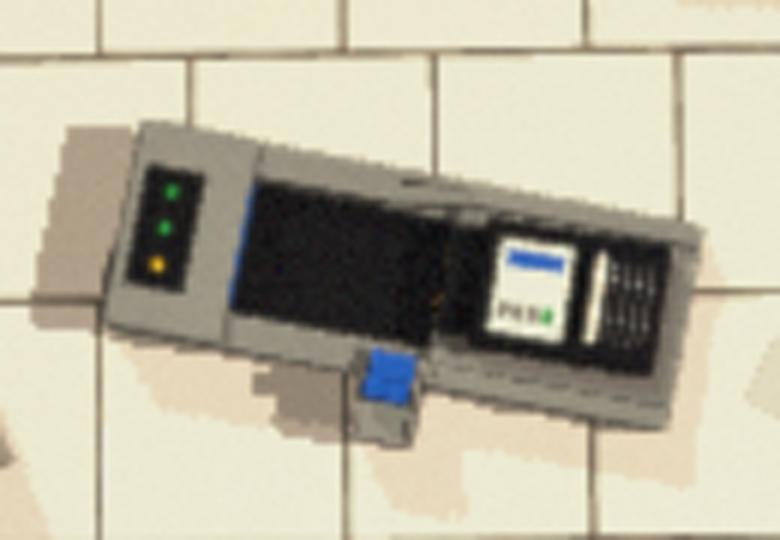

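View pics/s1.png

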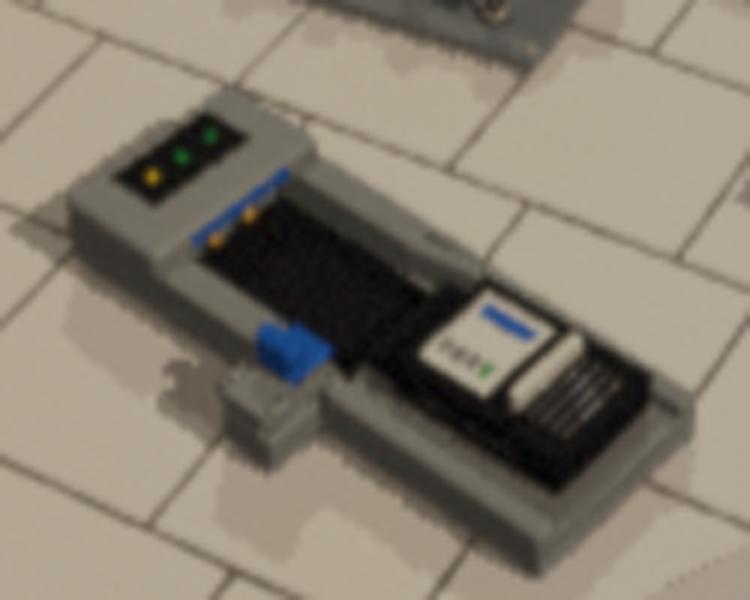

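View pics/t2.png

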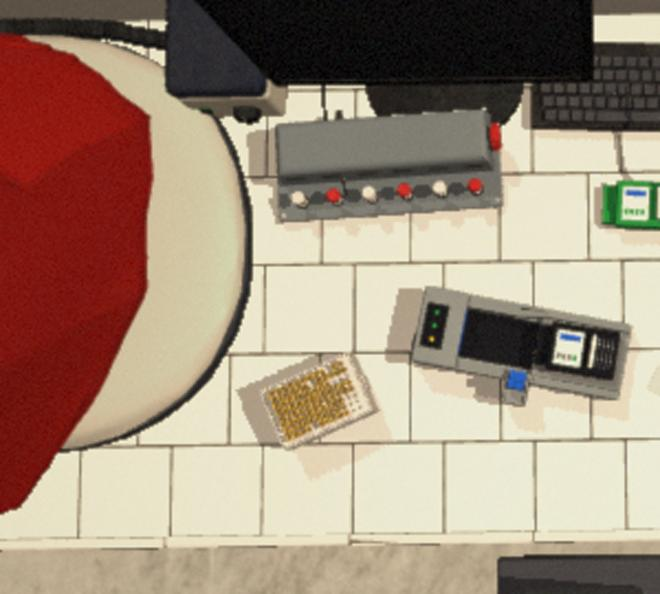

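```bash
cat > h.py <<'E'
import numpy as np,cv2
from scipy.optimize import least_squares
from rig import arm
C={n:(np.array(arm.get_calibration(n)["intrinsics"]),np.array(arm.get_calibration(n)["cam_to_world"])) for n in("scene","top")}
def proj(n,P):
    K,T=C[n]; P=np.atleast_2d(P); q=(P-T[:3,3])@T[:3,:3]; q=q@K.T; return q[:,:2]/q[:,2:]
def pose(p):
    x,y,a=p; return lambda L:np.c_[x+np.cos(a)*L[:,0]-np.sin(a)*L[:,1],y+np.sin(a)*L[:,0]+np.cos(a)*L[:,1],L[:,2]]
def fit(obs,p0,z0=0,th=None):
    L=np.array([o[1] for o in obs],float)/1000; L[:,2]+=z0
    uv=np.array([o[2] for o in obs],float)
    def r(p):
        W=pose(p)(L); return np.concatenate([proj(o[0],W[i])[0]-uv[i] for i,o in enumerate(obs)])
    s=least_squares(r,p0,loss='soft_l1'); return s.x,r(s.x).reshape(-1,2)
def line(im,n,W,col,s,off):
    uv=proj(n,W); 
    for a,b in zip(uv[:-1],uv[1:]):
        f=lambda q:tuple(int(round(v)) for v in ((q-off)+.5)*s-.5)
        cv2.line(im,f(a),f(b),col,1,cv2.LINE_AA)
E
cat > fit1.py <<'E'
from h import *
T=lambda x,y:(170+x/6,170+y/6)
S=lambda x,y:(180+x/6,155+y/6)
obs=[("top",(161,-52,45),T(140,122)),("top",(101,-52,45),T(262,145)),("top",(101,52,45),T(225,340)),
("top",(-121,-52,32),T(702,228)),("top",(-121,52,32),T(664,428)),
("scene",(-121,52,0),S(540,578)),("scene",(-121,52,32),S(540,535)),("scene",(-121,-52,32),S(692,403)),
("scene",(161,52,45),S(72,200)),("scene",(161,-52,45),S(228,88)),("scene",(101,-52,45),S(315,140)),("scene",(101,52,45),S(158,262))]
p,r=fit(obs,[0.42,0.05,1.4]); print(p,np.degrees(p[2])); print(np.round(r,1).tolist())
np.save("cradle.npy",p)
print(proj("top",[[0,0,0],[.199,.593,.214],[.199,.593,.4]]))
f=pose(p)
for n,off,sz in(("top",(170,170),(130,90)),("scene",(180,155),(125,100))):
    im=cv2.imread(f"pics/{n}0.png")[off[1]:off[1]+sz[1],off[0]:off[0]+sz[0]]
    im=cv2.resize(im,None,fx=6,fy=6,interpolation=cv2.INTER_CUBIC)
    for poly,c in (([(101,-52,45),(161,-52,45),(161,52,45),(101,52,45),(101,-52,45)],(0,255,255)),
      ([(-121,-52,32),(101,-52,32),(101,52,32),(-121,52,32),(-121,-52,32)],(255,0,255)),
      ([(0,-34,34),(101,-34,34)],(0,255,0)),([(0,34,34),(101,34,34)],(0,255,0)),
      ([(-121,-52,0),(161,-52,0),(161,52,0),(-121,52,0),(-121,-52,0)],(0,0,255)),
      ([(0,-34,24),(0,34,24)],(0,255,0)),([(-121,-40,32),(0,-40,32)],(0,255,0)),
      ([(5,64,60),(27,64,60),(27,54,60),(5,54,60),(5,64,60)],(255,255,255))):
        line(im,n,f(np.array(poly)/1000),c,6,np.array(off))
    cv2.imwrite(f"pics/ov_{n}.png",im)
E
python3 fit1.py
```

```text
[0.53387537 0.04544707 1.37609902] 78.84466594982443
[[0.3, -0.2], [-0.1, -0.4], [-0.7, 1.8], [0.7, -0.3], [0.8, 0.9], [0.1, 1.6], [0.2, 0.9], [1.3, -2.1], [-2.2, -0.7], [-0.4, -1.8], [0.5, -0.9], [-1.0, -0.6]]
[[262.11277588 400.39587101]
 [ 24.67866082 346.99557861]
 [-17.78276799 362.29800097]]
```

View pics/ov_top.png

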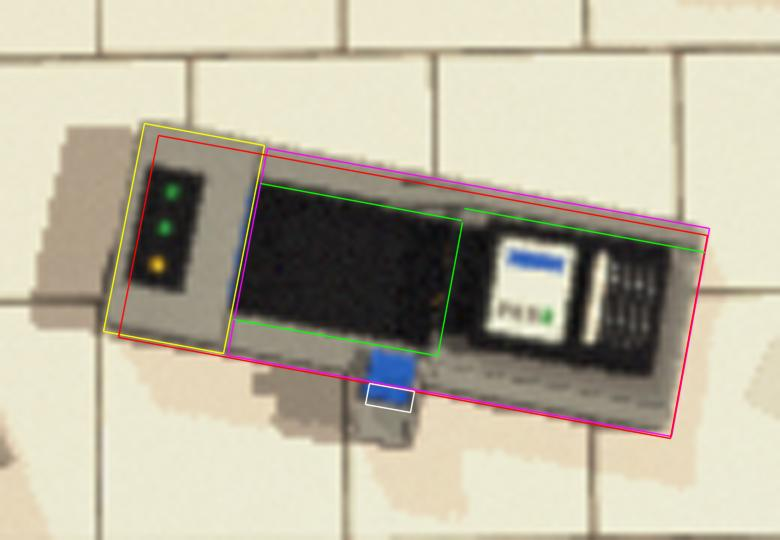

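View pics/ov_scene.png

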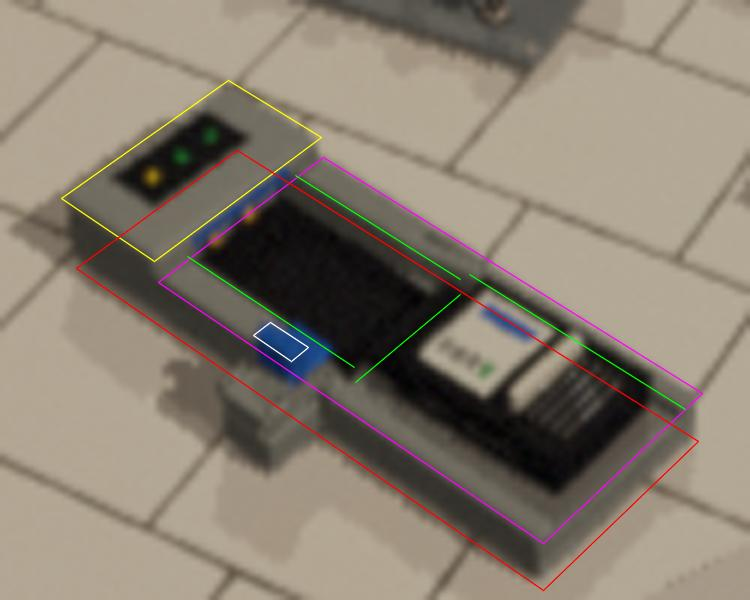

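```bash
cat >> h.py <<'E'
p=np.load("cradle.npy") if __import__("os").path.exists("cradle.npy") else np.array([.53,.045,1.376])
def R_():
    c,s=np.cos(p[2]),np.sin(p[2]); return np.array([[-s,c,0],[c,s,0],[0,0,-1.]])
def W(x,y,z): # cradle mm -> world m
    return pose(p)(np.array([[x,y,z]])/1000.)[0]
def Ci(P): # world->cradle mm
    c,s=np.cos(p[2]),np.sin(p[2]); d=np.asarray(P)-[p[0],p[1],0]
    return np.array([c*d[0]+s*d[1],-s*d[0]+c*d[1],d[2]])*1000
def F(): # force in cradle axes
    f=np.array(arm.current_force()); c,s=np.cos(p[2]),np.sin(p[2]); return np.array([c*f[0]+s*f[1],-s*f[0]+c*f[1],f[2]])
def snap(tag):
    for n in("scene","top"): cv2.imwrite(f"pics/{n}_{tag}.png",arm.snapshot(n)[:,:,::-1])
E
python3 - <<'E'
from h import *
print(arm.solve_ik([.3,.3,.3],R_()),arm.solve_ik(W(-165,0,60),R_()),arm.solve_ik(W(16,90,47),R_()))
t=arm.current_t()
arm.move_to([.3,.3,.3],R_()); arm.move_to(W(-165,0,90),R_()); arm.grip(0.0)
print(arm.current_t()-t,arm.current_ee_pos(),arm.current_width(),F())
snap("h1"); print(proj("top",arm.current_ee_pos()),proj("scene",arm.current_ee_pos()))
E
python3 - <<'E'
import cv2
t=cv2.imread("pics/top_h1.png"); s=cv2.imread("pics/scene_h1.png")
cv2.imwrite("pics/t3.png",cv2.resize(t[130:260,170:340],None,fx=4.5,fy=4.5,interpolation=cv2.INTER_CUBIC))
cv2.imwrite("pics/s3.png",cv2.resize(s[130:265,180:350],None,fx=4.4,fy=4.4,interpolation=cv2.INTER_CUBIC))
E
```

```text
[ 3.69244614e+01  6.67567336e+00  9.55604557e+01 -2.54444375e-14
  7.77638709e+01 -4.19202046e+01] [-1.97016373e+01  3.18798531e+01  1.01791619e+02 -2.54444375e-14
  4.63285281e+01 -9.85463032e+01] [ 2.41265186e+00  3.02278485e+01  1.10642679e+02 -2.54444375e-14
  3.91294721e+01 -7.64320141e+01]
4.4333 [ 0.50195447 -0.11643327  0.0900218 ] 5.18204242216616e-05 [-0.73844987  0.28288434  0.14490905]
[[300.32969341 226.36844201]] [[299.28257182 226.0276998 ]]
```

View pics/t3.png

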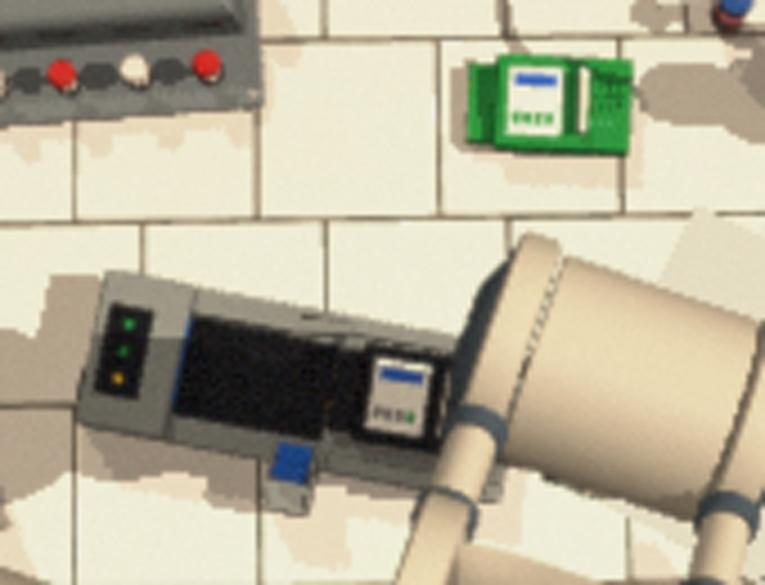

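View pics/s3.png

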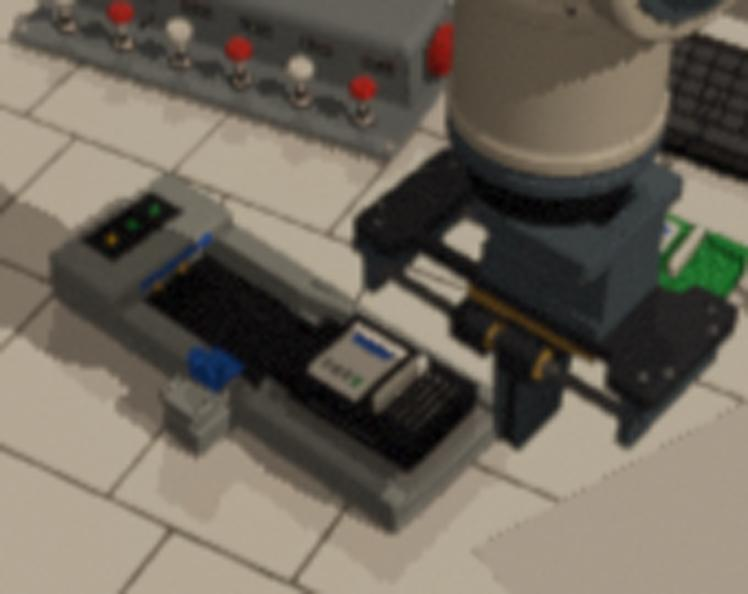

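```bash
python3 - <<'E'
from h import *
p[:2]+=np.array([np.sin(p[2]),-np.cos(p[2])])*0.002
np.save("cradle.npy",p)
def unp(n,u,v,z):
    K,T=C[n]; d=T[:3,:3]@np.linalg.solve(K,[u,v,1]); return T[:3,3]+d*(z-T[2,3])/d[2]
q=lambda n,a,z:Ci(unp(n,*a,z)).round(1)
t=lambda x,y:(170+x/6-.4,170+y/6-.4)
s=lambda x,y:(180+x/6-.4,155+y/6-.4)
for a in[(672,245),(652,376),(662,310)]:print("tail top",q("top",t(*a),.048))
for a in[(597,250),(590,342)]:print("rib top",q("top",t(*a),.0585))
for a in[(650,378),(558,480),(605,430)]:print("tail scene",q("scene",s(*a),.048))
for a in[(580,340),(515,402)]:print("rib scene",q("scene",s(*a),.0585))
for a in[(255,183),(232,305)]:print("stripe",q("top",t(*a),.038))
for a in[(412,403),(366,393),(372,350),(416,352)]:print("tab",q("top",t(*a),.060))
E
```

```text
tail top [-104.6  -37.1   48. ]
tail top [-106.4   27.6   48. ]
tail top [-105.5   -4.9   48. ]
rib top [-69.3 -27.2  58.5]
rib top [-74.   17.3  58.5]
tail scene [-107.2  -30.9   48. ]
tail scene [-112.9   35.4   48. ]
tail scene [-110.8    3.    48. ]
rib scene [-77.3 -21.   58.5]
rib scene [-78.9  22.2  58.5]
stripe [102.8 -31.3  38. ]
stripe [102.4  29.8  38. ]
tab [ 4.9 61.7 60. ]
tab [27.6 61.  60. ]
tab [28.7 40.1 60. ]
tab [ 7.6 37.2 60. ]
```

```bash
python3 - <<'E'
from h import *
R=R_()
arm.move_l(W(-150,-1,38),R,feed=.15)
print("base",F())
def go(x):
    arm.move_l(W(x-13.5,-1,38),R,feed=.05); print(x,Ci(arm.current_ee_pos()).round(1),F().round(2),round(arm.current_t(),2))
for x in(-125,-115,-108,-100,-80,-60,-40,-25): go(x)
snap("p1")
t=cv2.imread("pics/top_p1.png"); s=cv2.imread("pics/scene_p1.png")
cv2.imwrite("pics/s4.png",cv2.resize(s[130:265,180:350],None,fx=4.4,fy=4.4,interpolation=cv2.INTER_CUBIC))
cv2.imwrite("pics/t4.png",cv2.resize(t[170:260,170:300],None,fx=6,fy=6,interpolation=cv2.INTER_CUBIC))
E
```

```text
base [-0.60783998 -0.18302081  0.90290329]
-125 [-138.2   -1.2   38.4] [ 0.07  0.3  -0.41] 5.53
-115 [-128.2   -0.9   38. ] [-0.74 -0.6  -0.26] 5.88
-108 [-121.2   -1.    38. ] [ 0.43 -0.05  0.1 ] 6.17
-100 [-113.2   -1.    38. ] [ 1.13 -0.17 -0.31] 6.47
-80 [-93.2  -1.   38. ] [0.93 0.28 0.5 ] 7.03
-60 [-73.1  -1.1  38. ] [-0.51  0.65 -0.01] 7.58
-40 [-53.3  -1.1  38. ] [-0.03 -0.77  0.11] 8.12
-25 [-38.4  -1.1  38. ] [ 0.92 -0.11  0.3 ] 8.57
```

View pics/s4.png

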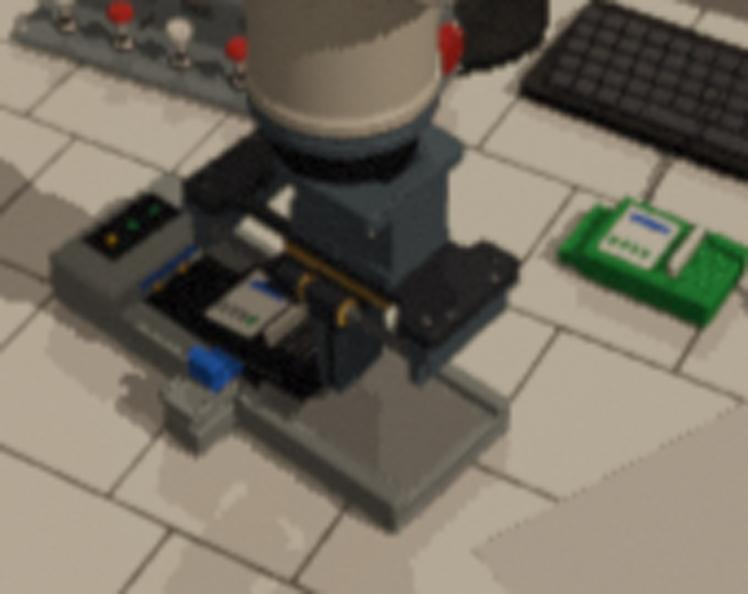

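View pics/t4.png

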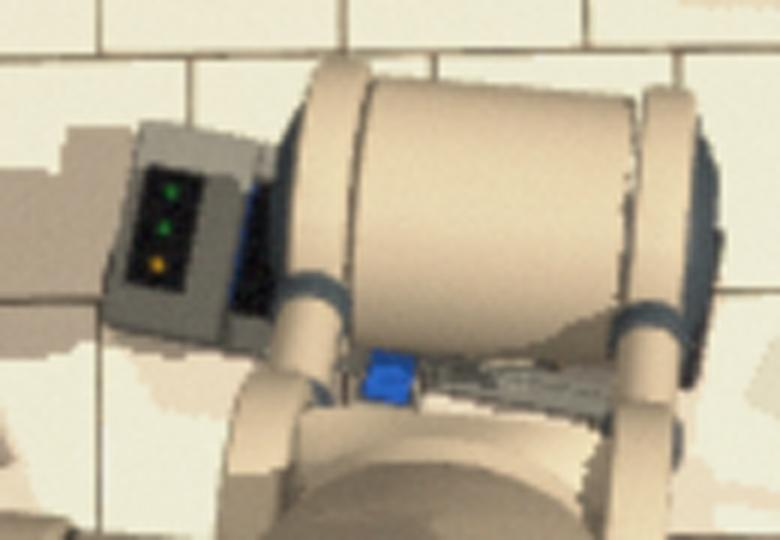

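```bash
cat >> h.py <<'E'
def Fa(n=8):
    v=[]
    for _ in range(n): v.append(F()); arm.sleep(.01)
    return np.mean(v,0).round(2)
E
python3 - <<'E'
from h import *
R=R_()
def go(x,f=.04):
    arm.move_l(W(x-13.5,-1,38),R,feed=f); print(x,Ci(arm.current_ee_pos()).round(1),Fa(),round(arm.current_t(),2))
for x in(-15,-10,-8,-6,-5,-4): go(x)
snap("p2")
s=cv2.imread("pics/scene_p2.png")
cv2.imwrite("pics/s5.png",cv2.resize(s[160:240,185:285],None,fx=7,fy=7,interpolation=cv2.INTER_CUBIC))
E
```

```text
-15 [-28.2  -1.1  38. ] [ 0.2   0.05 -0.12] 9.14
-10 [-23.3  -1.   38. ] [ 0.18 -0.15 -0.23] 9.48
-8 [-21.4  -1.   38. ] [-0.25 -0.12  0.33] 9.8
-6 [-19.4  -1.   38. ] [-0.53  0.35 -0.3 ] 10.12
-5 [-18.5  -1.   38. ] [-0.44 -0.13 -0.49] 10.43
-4 [-17.4  -1.   38. ] [-0.45  0.02 -0.55] 10.75
```

View pics/s5.png

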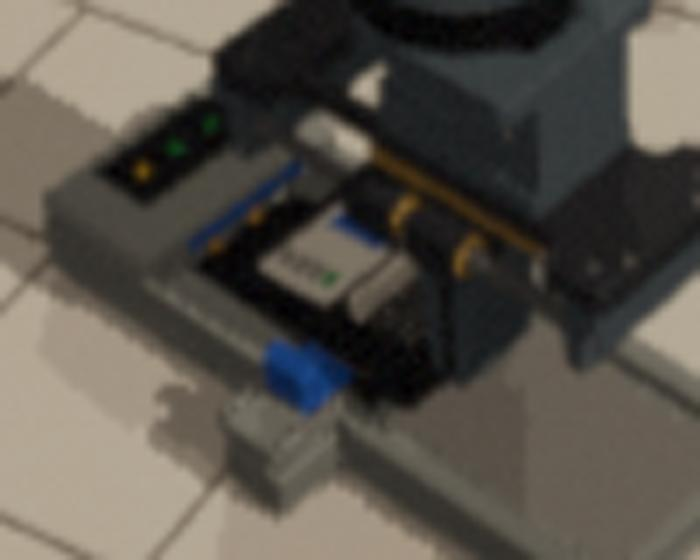

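```bash
python3 - <<'E'
from h import *
R=R_()
def go(x,f=.04):
    arm.move_l(W(x-13.5,-1,38),R,feed=f); print(x,Ci(arm.current_ee_pos()).round(1),Fa(16),round(arm.current_t(),2))
for x in(-3,-2,-1): go(x)
E
```

```text
-3 [-16.4  -1.   38. ] [-0.59  0.2  -0.2 ] 11.23
-2 [-15.4  -1.   38. ] [-0.51 -0.02 -0.54] 11.62
-1 [-14.4  -1.   38. ] [-0.31 -0.06 -0.3 ] 12.0
```

```bash
python3 - <<'E'
from h import *
R=R_()
def go(x,f=.04):
    arm.move_l(W(x-13.5,-1,38),R,feed=f); f=Fa(20);print(x,Ci(arm.current_ee_pos()).round(1),f,round(arm.current_t(),2)); return f
for x in(0,1,2,3):
    if go(x)[0]<-1.0: break
snap("p3")
s=cv2.imread("pics/scene_p3.png")
cv2.imwrite("pics/s6.png",cv2.resize(s[160:240,185:285],None,fx=7,fy=7,interpolation=cv2.INTER_CUBIC))
E
```

```text
0 [-13.5  -1.   38. ] [-0.25  0.08 -0.27] 12.42
1 [-12.5  -1.   38. ] [-0.26  0.04 -0.32] 12.83
2 [-11.4  -1.   38. ] [-0.33  0.22 -0.38] 13.25
3 [-10.4  -1.   38. ] [-0.5   0.24 -0.24] 13.67
```

View pics/s6.png

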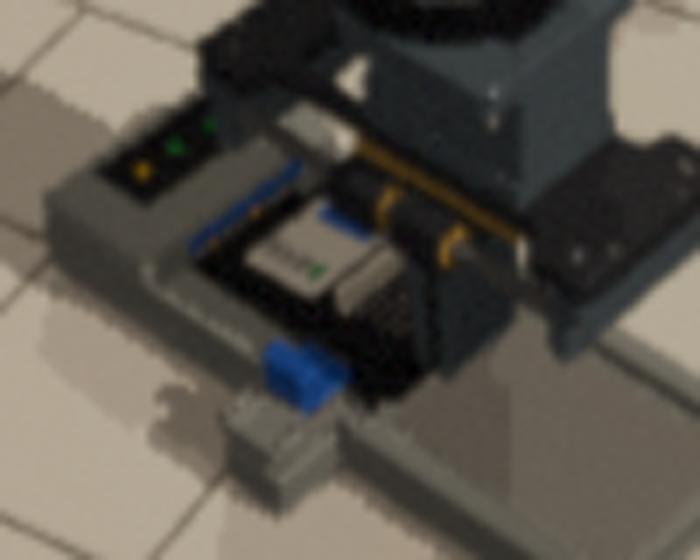

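```bash
python3 - <<'E'
from h import *
def unp(n,u,v,z):
    K,T=C[n]; d=T[:3,:3]@np.linalg.solve(K,[u,v,1]); return T[:3,3]+d*(z-T[2,3])/d[2]
for a in[(338,292),(400,246),(345,312)]: print(Ci(unp("scene",185+a[0]/7-.4,160+a[1]/7-.4,.0555)).round(1))
for a in[(192,242),(298,165)]: print("stripe",Ci(unp("scene",185+a[0]/7-.4,160+a[1]/7-.4,.040)).round(1))
im=cv2.imread("pics/scene_p3.png")
im=cv2.resize(im[175:225,205:265],None,fx=12,fy=12,interpolation=cv2.INTER_CUBIC)
cv2.imwrite("pics/s7.png",im)
E
```

```text
[30.9 22.4 55.5]
[29.7 -9.5 55.5]
[22.  28.  55.5]
stripe [102.1  29.5  40. ]
stripe [101.1 -26.6  40. ]
```

View pics/s7.png

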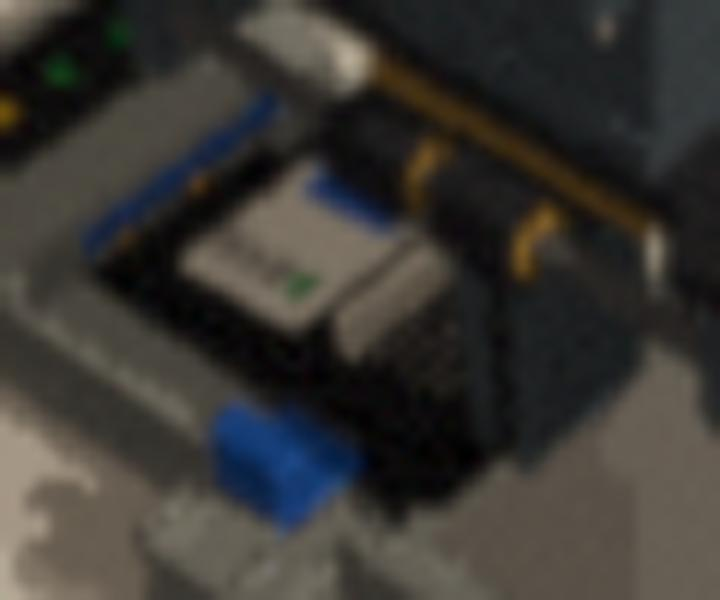

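```bash
python3 - <<'E'
from h import *
R=R_()
def go(x,f=.04):
    arm.move_l(W(x-13.5,-1,38),R,feed=f); f=Fa(20);print(x,Ci(arm.current_ee_pos()).round(1),f,round(arm.current_t(),2)); return f
for x in(4,5,6,7,8):
    if go(x)[0]<-1.0: break
snap("p4")
s=cv2.imread("pics/scene_p4.png")
cv2.imwrite("pics/s8.png",cv2.resize(s[175:225,205:265],None,fx=12,fy=12,interpolation=cv2.INTER_CUBIC))
E
```

```text
4 [-9.5 -1.  38. ] [-0.52  0.07 -0.3 ] 14.18
5 [-8.5 -1.  38. ] [-0.76  0.23 -0.65] 14.6
6 [-7.5 -1.  38. ] [-1.24  0.11 -0.82] 15.02
```

View pics/s8.png

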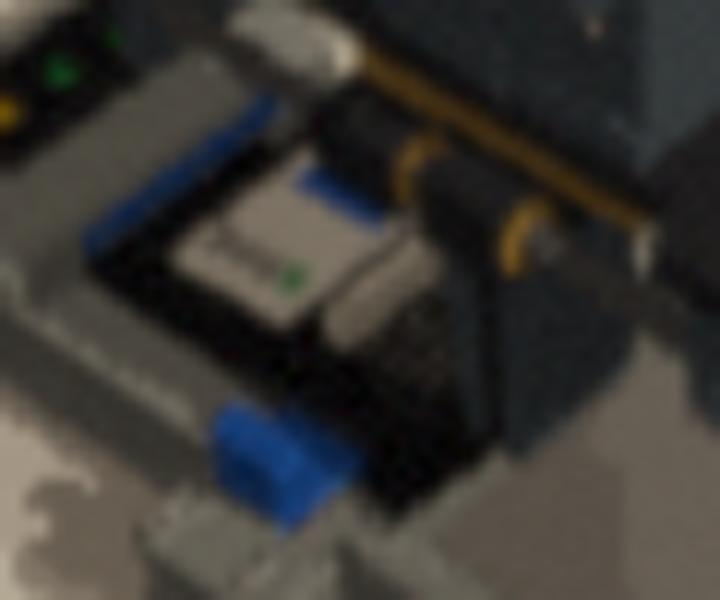

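```bash
python3 - <<'E'
from h import *
R=R_()
def go(x,z,f=.1,n=8):
    arm.move_l(W(x,-1,z),R,feed=f); f=Fa(n);print(x,z,Ci(arm.current_ee_pos()).round(1),f,round(arm.current_t(),2)); return f
go(-14,38,n=4); arm.move_l(W(-14,-1,66),R,feed=.15); arm.move_l(W(17.5,-1,66),R,feed=.15); 
go(17.5,52,.06)
for z in (51,50,49.5):
    if go(17.5,z,.03)[2]>1.2: break
z=Ci(arm.current_ee_pos())[2]
for x in (20,21.5,23,24):
    if go(x,z,.04,16)[0]<-1.3: break
snap("p5")
s=cv2.imread("pics/scene_p5.png")
cv2.imwrite("pics/s9.png",cv2.resize(s[165:225,200:270],None,fx=10,fy=10,interpolation=cv2.INTER_CUBIC))
E
```

```text
-14 38 [-14.3  -1.1  38.1] [-0.05 -0.34  0.33] 15.4
17.5 52 [17.2 -0.9 51.8] [ 0.09 -0.11  0.02] 16.54
17.5 51 [17.5 -1.  51.1] [-0.18  0.2  -0.22] 16.86
17.5 50 [17.5 -1.  50. ] [-0.41  0.1   0.39] 17.18
17.5 49.5 [17.5 -1.  49.5] [ 0.23  0.16 -0.05] 17.49
20 49.48092283589085 [20.  -1.  49.5] [ 0.07  0.17 -0.11] 17.88
21.5 49.48092283589085 [21.5 -1.  49.5] [-0.22 -0.19 -0.19] 18.26
23 49.48092283589085 [23.  -1.  49.5] [ 0.13  0.   -0.18] 18.64
24 49.48092283589085 [24.  -1.  49.5] [-1.31  0.1  -0.17] 19.02
```

View pics/s9.png

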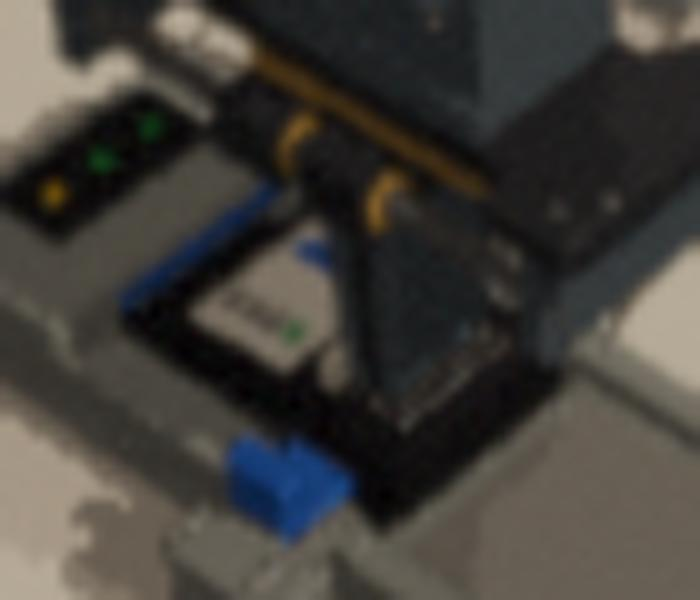

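```bash
python3 - <<'E'
from h import *
R=R_()
def go(x,z,f=.06,n=8):
    arm.move_l(W(x,-1,z),R,feed=f); f=Fa(n);print(x,z,Ci(arm.current_ee_pos()).round(1),f,round(arm.current_t(),2)); return f
go(26,49.5,.04);f=go(27.8,49.5,.04,12)
for i,z in enumerate((48,46.5,45,43.5,42,40.5,39.5,39)):
    x=27.8-max(0,(47-z))*0.27
    f=go(round(x,2),z,.04,6)
    if f[2]>12 or f[0]<-8: print("stop"); break
snap("p6")
s=cv2.imread("pics/scene_p6.png")
cv2.imwrite("pics/s10.png",cv2.resize(s[165:225,200:270],None,fx=10,fy=10,interpolation=cv2.INTER_CUBIC))
E
```

```text
26 49.5 [26.1 -0.9 49.5] [-1.58  0.02 -1.13] 19.44
27.8 49.5 [27.8 -1.  49.5] [-2.04  0.01 -1.45] 19.79
27.8 48 [27.8 -1.  47.9] [-2.97 -0.26 -1.12] 20.09
27.66 46.5 [27.6 -1.  46.5] [-3.65  0.51 -0.93] 20.39
27.26 45 [27.2 -1.  45. ] [-3.72 -0.07 -0.97] 20.69
26.86 43.5 [26.8 -1.  43.5] [-4.15 -0.3  -0.58] 20.99
26.45 42 [26.5 -1.  42. ] [-2.54 -0.35 -1.04] 21.29
26.05 40.5 [26.1 -0.9 40.4] [-2.15 -0.4  -1.75] 21.59
25.77 39.5 [25.8 -1.  39.5] [-0.58  0.16 -0.38] 21.89
25.64 39 [25.6 -1.  39. ] [-0.72 -0.15 -0.46] 22.19
```

View pics/s10.png

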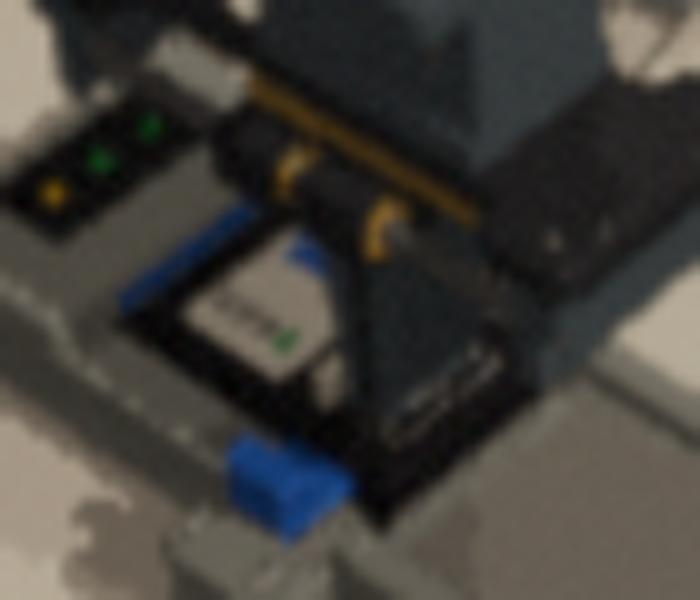

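```bash
python3 - <<'E'
from h import *
R=R_()
def go(x,z,f=.06,n=8):
    arm.move_l(W(x,-1,z),R,feed=f); f=Fa(n);print(x,z,Ci(arm.current_ee_pos()).round(1),f,round(arm.current_t(),2)); return f
go(24.5,39,.04,6)
for z in (38.3,37.8,37.4):
    if go(24.5,z,.03,8)[2]>3: break
z=Ci(arm.current_ee_pos())[2]
go(22,z+.3,.04,4); go(20.5,z+1.2,.04,4)
arm.move_l(W(20.5,-1,85),R,feed=.2)
arm.move_l(W(-40,60,110),R,feed=.3)
snap("p7"); print(arm.current_t())
s=cv2.imread("pics/scene_p7.png")
cv2.imwrite("pics/s11.png",cv2.resize(s[155:255,180:305],None,fx=6,fy=6,interpolation=cv2.INTER_CUBIC))
E
```

```text
24.5 39 [24.4 -1.  39. ] [-1.2   0.    0.08] 22.59
24.5 38.3 [24.4 -1.1 38.3] [-2.47 -0.3   1.17] 22.91
24.5 37.8 [24.4 -1.1 38.3] [-3.65  2.01 12.02] 23.23
22 38.565333212208536 [22.  -1.  38.5] [-0.07  0.32 -0.13] 23.51
20.5 39.46533321220854 [20.5 -1.  39.4] [-0.06  0.11  0.05] 23.79
24.7167
```

View pics/s11.png

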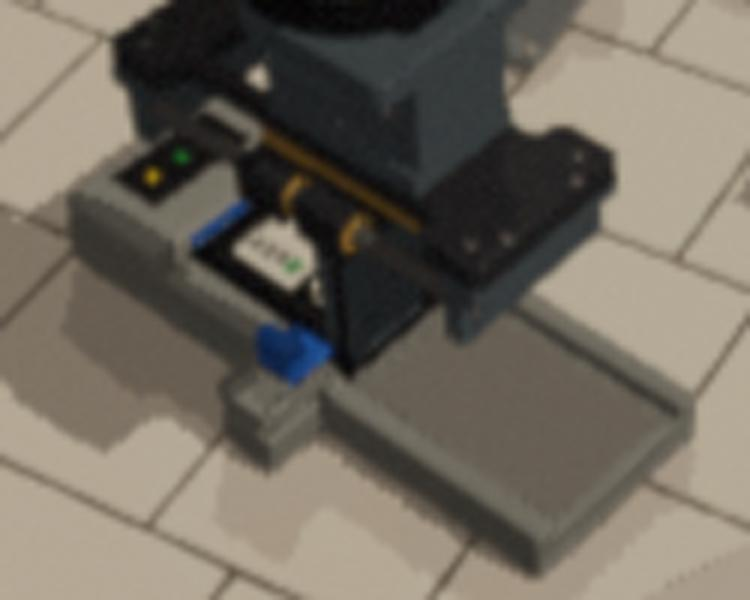

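```bash
python3 - <<'E'
from h import *
R=R_()
arm.move_l(W(16,105,90),R,feed=.3)
snap("p8"); print(arm.current_t())
s=cv2.imread("pics/scene_p8.png");t=cv2.imread("pics/top_p8.png")
a=cv2.resize(s[160:230,190:280],None,fx=7,fy=7,interpolation=cv2.INTER_CUBIC)
cv2.imwrite("pics/s12.png",a)
E
```

```text
25.2167
```

View pics/s12.png

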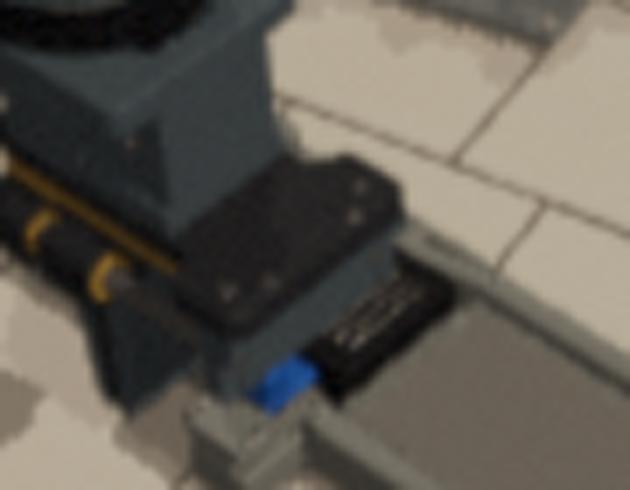

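```bash
python3 - <<'E'
from h import *
R=R_()
def go(y,z=48,f=.06,n=6):
    arm.move_l(W(16,y,z),R,feed=f); f=Fa(n);print(y,Ci(arm.current_ee_pos()).round(1),f,round(arm.current_t(),2)); return f
go(100,48,.12); go(86,48,.1)
for y in (82,79,76,73,70,67,64,62,60,59,58,57,56,55):
    if go(y)[1]>4: break
snap("c1")
s=cv2.imread("pics/scene_c1.png")
cv2.imwrite("pics/s13.png",cv2.resize(s[160:230,190:280],None,fx=7,fy=7,interpolation=cv2.INTER_CUBIC))
E
```

```text
100 [15.9 99.6 48.5] [-0.   -0.12  0.37] 25.77
86 [16.  86.  48.4] [ 0.12  0.27 -0.04] 26.11
82 [16.  82.1 48. ] [ 0.22 -0.1  -0.33] 26.41
79 [16.  78.9 48. ] [-0.01  0.51 -0.16] 26.71
76 [16.  75.8 48. ] [ 0.06 -0.13 -0.3 ] 27.01
73 [16.  72.8 48. ] [-0.04 -0.01  0.1 ] 27.31
70 [16.  69.8 48. ] [ 0.3  -0.09  0.28] 27.61
67 [16.  66.8 48. ] [-0.08  0.03  0.1 ] 27.91
64 [16.  63.8 48. ] [-0.14 -0.02 -0.36] 28.21
62 [16.  61.9 48. ] [ 0.19  0.92 -0.36] 28.51
60 [15.9 61.8 47.8] [1.85 8.75 5.97] 28.81
```

View pics/s13.png

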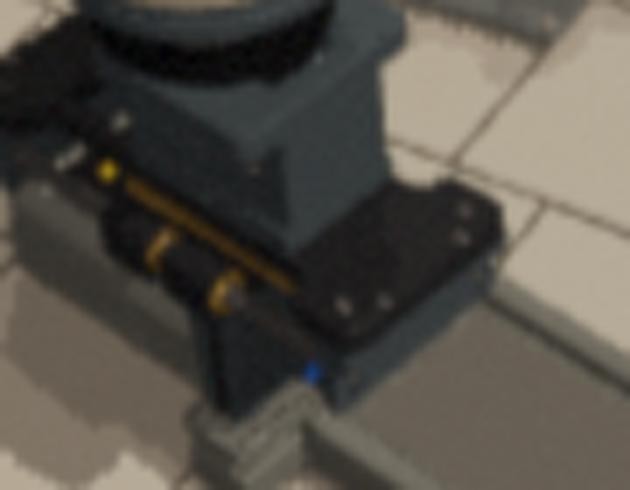

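```bash
python3 - <<'E'
from h import *
R=R_()
arm.move_l(W(16,66,48),R,feed=.1); print(Fa(6))
arm.move_l(W(16,100,70),R,feed=.3); arm.move_l(W(-30,230,150),R,feed=.4)
snap("c2"); print(arm.current_t())
s=cv2.imread("pics/scene_c2.png");t=cv2.imread("pics/top_c2.png")
cv2.imwrite("pics/s14.png",cv2.resize(s[155:255,180:305],None,fx=6,fy=6,interpolation=cv2.INTER_CUBIC))
cv2.imwrite("pics/t14.png",cv2.resize(t[170:260,170:300],None,fx=6,fy=6,interpolation=cv2.INTER_CUBIC))
E
```

```text
[-0.18 -0.27  0.04]
30.2167
```

View pics/s14.png

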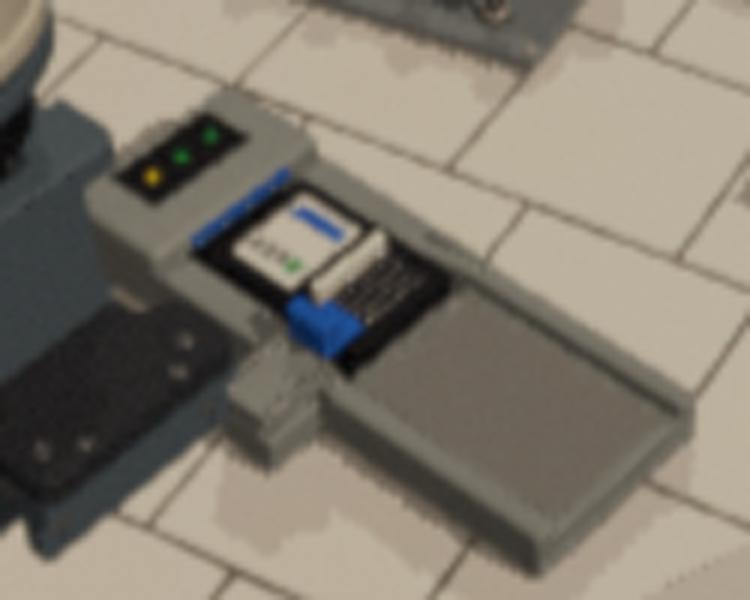

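View pics/t14.png

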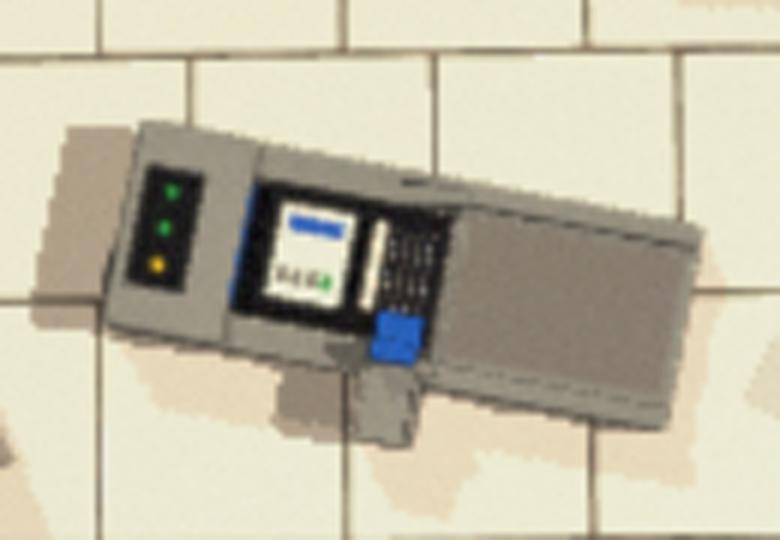

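```bash
python3 - <<'E'
from h import *
def cen(f,n):
    im=cv2.imread(f).astype(float); b,g,r=cv2.split(im); w=np.clip(b-1.0*r-25,0,None)
    m=np.zeros_like(w)
    if n=="top": m[222:242,225:248]=1
    else: m[200:224,215:245]=1
    w=w*m; yy,xx=np.mgrid[:420,:560]; return np.array([(w*xx).sum(),(w*yy).sum()])/w.sum(),w.sum()
for n in("top","scene"):
    a,wa=cen(f"pics/{n}0.png",n); b,wb=cen(f"pics/{n}_c2.png",n)
    e=(proj(n,W(16,30,55))-proj(n,W(16,50,55)))[0]
    print(n,a,b,wa,wb,"shift",b-a,"20mm=",e,"travel mm",20*np.dot(b-a,e)/np.dot(e,e))
E
```

```text
top [234.44426752 232.33471338] [235.70613708 225.84440794] 6280.0 6697.0 shift [ 1.26186956 -6.49030543] 20mm= [ 1.28482195 -6.76954615] travel mm 19.1912709256305
scene [228.53234824 212.72803514] [233.60521484 208.56298201] 5008.0 5446.0 shift [ 5.07286659 -4.16505314] 20mm= [ 5.52882131 -4.45407096] travel mm 18.489008584366854
```

```bash
python3 - <<'E'
from h import *
R=R_()
def go(y,z=46,f=.06,n=6):
    arm.move_l(W(16,y,z),R,feed=f); f=Fa(n);print(y,Ci(arm.current_ee_pos()).round(1),f,round(arm.current_t(),2)); return f
arm.move_l(W(16,100,70),R,feed=.4); go(90,46,.15,2); go(65,46,.1,4)
for y in (62,61,60,59,58):
    if go(y,f=.03,n=4)[1]>14: break
go(70,46,.1,2)
arm.move_l(W(16,100,70),R,feed=.3); arm.move_l(W(-30,230,150),R,feed=.4)
snap("c3"); print(arm.current_t(),Fa(6))
s=cv2.imread("pics/scene_c3.png");t=cv2.imread("pics/top_c3.png")
cv2.imwrite("pics/s15.png",cv2.resize(s[155:255,180:305],None,fx=6,fy=6,interpolation=cv2.INTER_CUBIC))
d=cv2.absdiff(t,cv2.imread("pics/top_c2.png"))[190:250,190:290]; print(d.max(),d.mean())
t0=cv2.imread("pics/top0.png"); cv2.imwrite("pics/t15.png",np.vstack([t0[120:300,100:430],t[120:300,100:430]]))
E
```

```text
90 [15.7 90.9 46.3] [-0.15  0.08  0.02] 31.18
65 [15.9 65.6 46.3] [-0.62  0.77 -0.25] 31.62
62 [16.  62.2 46. ] [ 0.38  0.6  -0.06] 31.9
61 [15.9 61.9 45.9] [0.69 4.98 2.67] 32.18
60 [15.9 61.8 45.8] [ 1.54 10.05  6.85] 32.47
59 [15.8 61.7 45.7] [ 2.78 13.73 10.32] 32.75
58 [15.8 61.7 45.6] [ 3.09 18.32 13.46] 33.03
70 [16.1 69.6 46.1] [ 0.18 -0.63 -0.01] 33.32
34.3167 [-0.19  0.   -0.53]
16 1.5972222222222223
```

View pics/s15.png

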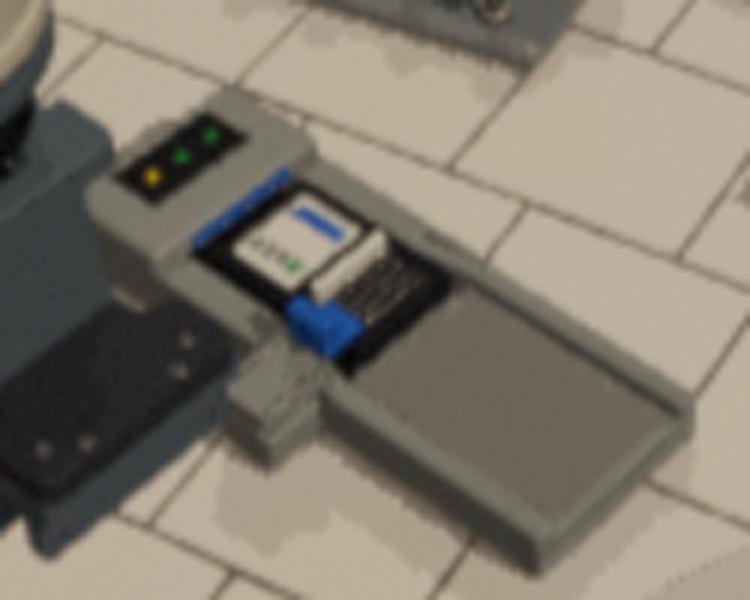

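View pics/t15.png

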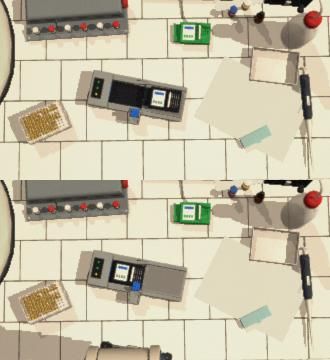

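Both views show the pack flat in the pocket and the catch across its edge, in the same place after an 18 N second push, so it is at its stop. The bystanders haven't moved and the gripper is clear, so I'm handing in.

```bash
python3 -c "
from rig import arm
print(arm.current_force(),arm.current_t()); arm.sign_off()"
```

```text
[ 0.40776435  0.32253492 -0.7314074 ] 34.3667
the job is handed in; nothing more can be done
```

The black battery pack is seated in the charging cradle with the blue catch locked over its edge, and I handed the job in at about 34 s. sign_off reports no verdict.

**What I did:**
- I chose the black pack on the deck, top view about (268, 217), over the green look-alike at about (292, 152).
- With closed fingers I pushed it by its tail until the nose dipped and I felt the contacts. I then pushed on the rib and lowered the tail into the pocket.
- Before lifting I backed the finger off the rib, then pushed the catch across.

**Last checks:**
- **Pack down:** pressing on the tail met firm resistance (12 N) with the fingertip at 38.3 mm. A seated pack's top is at 38 mm. In the pictures its tail is flush at the sill.
- **Catch:** it stopped hard, and a second push at 18 N moved it no further. The pictures give 19.2 mm (top) and 18.5 mm (scene) of its 20 mm travel, above the 16.5 mm needed.
- **Surroundings:** the bystanders look unmoved in the before-and-after top view, judged by eye. The gripper was clear, with only force-sensor noise (under 1 N).

**What disagreed or went unmeasured:**
- **Cradle fit:** the cradle position fitted from the images was a few millimetres off, with the outline drawn 2–4% too large. I therefore used force for the pack's final moves and the catch.
- **Finger contact:** the tail and catch contacts came later than the stated finger size implied, by about 9 mm for the pack's tail.
- **Contacts and step 1:** I did not measure how far the contacts are pressed in, or the tilt at step 1. I inferred both from the forces, the pack's position and the pictures.

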